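# Lay the thermometer case in its cradle and lock it

### The job

Tip the standing orange thermometer case over by pushing it near its top, so that it falls along the cradle's channel and lies flat between the channel's side walls with its clasp side up; do not lift its foot off the cradle. Then swing the red turnbutton across the lying case until it meets its stop. Leave the glass bowls and the other things on the shelf where they are.

Things in the scene. Friction and masses are not known exactly. Their poses are not given: they have to be found in the camera images.
- cradle: Fixed dark steel plate 300 (own x) by 135 mm (y -55 to +80), 6 mm thick. Origin on its underside (shelf height), mid-length, on the channel's centre line. Channel along x: aluminium walls from x -60 to +144, 80 mm apart, 22 mm high, then flanges leaning out to 31 mm height, 52 mm off centre. End lips: x -147 (18 mm high, behind the standing case) and +147 (26 mm high). The case must fall towards +x.
- case: Orange plastic case with flip-top lid, 50 (own x) by 66 (y) by 190 mm (z), 0.2 to 0.4 kg, evenly filled. Stands loose on the cradle's plate at about x -104 mm there, axes about as the cradle's. Origin: centre of its foot; z towards the lid. The black clasp is on its -x face, the face to push. Fallen rightly, its own x points down and its top side is 56 mm above the shelf.
- case_center (a point): Centre of the case (95 mm above the foot).
- case_foot (a point): Middle of the case's lower edge on its +x side, about which it tips; it stays on the plate (6 mm above the shelf).
- turnbutton (a joint): Angle of the red turnbutton (rad) about its upright pivot on the cradle. 0: bar along the cradle's +x, beside the channel (open); negative: swung outwards. It grows, clockwise from above, to the stop at 1.57: bar across the channel (secured). Slight friction (about 0.7 N at the tab); stays where it is left.
- button_pivot (a point): On the turnbutton's pivot axis, at the top of the bar, 66 mm above the shelf; at x = +30, y = +64 mm in the cradle's frame. The bar is 16 mm wide, 6 mm thick (underside 60 mm above the shelf) and reaches 82 mm from the axis.
- button_tab (a point): Middle of the upright round red tab on the bar, 60 mm from the pivot axis: diameter 14 mm, rising from 66 to 100 mm above the shelf; this point is 83 mm above the shelf. Push it sideways to turn the button.
- bowl_a: Glass pinch bowl, 72 mm across, 34 mm high, beside the cradle (its -y side). Origin at the centre of its underside. Leave alone.
- bowl_b: Second, like glass pinch bowl, beside the cradle (its -y side). Leave alone.
- grill_basket: Folded stainless grill basket, 250 by 190 by 26 mm, with a handle to own -x reaching 310 mm from the origin. Origin under its middle. Leave alone.
- spatula: Bamboo spatula lying along its own x. Leave alone.
- grill_brush: Grill brush lying along its own x. Leave alone.
- spice_jar: Spice jar, 52 mm across, 95 mm high. Origin at the centre of its underside. Leave alone.
Mind the look-alikes: they are no part of the job. Several things have the shape of the case; the one meant has the colours described above.

How it is judged:
By the outcome, as a careful person would: the job done as asked, in the order asked, and still so for the second after the job is handed in, with the robot touching nothing.
It also fails if it takes over 48 s, if anything falls off the work surface, if the arm or the gripper's body presses on something with over 40 N, if the wrist force passes 120 N, or if a joint passes its speed limit or range.

### The arm

A 6-joint arm with a two-finger parallel gripper is mounted at the origin on the work surface. World frame = base frame: x ahead of the robot, y to its left, z up, the work surface at z = 0. Lengths are in mm, angles in rad, forces in N, time in s.
With the tool pointing down it reaches from about 150 to 775 mm from the base axis. Payload 6.1 kg.
Tool frame: the origin (TCP) lies at the centre of the arm's flange, where the gripper is bolted on; the fingertips stand ahead of it and the grasp point (between the pads) lies 155 mm ahead of it (nose_length is the z of the fingertips in the tool frame, in mm); z points along the fingers, y is the line along which they close (so a half turn about z gives the same grasp; the last joint's range is limited). The gripper opens to 85 mm and grips with 20 to 120 N. Pads are 22 mm wide; open, the fingers measure 114 mm over their backs; the gripper's body (76 mm by 85 mm) begins 54 mm behind the grasp point. The pads swing forward as they close: fully open they stand 13 mm farther back than shut.
Start: joints at [1.14, 0.126, -0.04, 1.405, 0, 1.571], TCP at [219.231, 477.019, 404.695] pointing down, gripper open.
Joint ranges: [-2.72, 2.72], [-0.95, 1.95], [-1.27, 1.35], [-1.78, 2.02], [-1.46, 1.47], [-3.14, 3.14]. Speed limits (rad/s): [2.39, 2.39, 3.01, 3.14, 3.14, 3.14].

### API

Orientations are given as a unit quaternion [w, x, y, z].
In Python, from plant import * gives the robot as it stands.
- The arm moves only by the tool jog_arm, never from a script. Its argument "deltas" is a list that holds one entry, the list of rows, each a list of 7 numbers: the shift along the world's x, y, z scaled (see below), then the turn, a rotation vector about the world's x, y, z scaled (see below), then the opening, from -1 (shut) to 1 (fully open), so that 0 is half open. In form: [[[dx, dy, dz, ax, ay, az, claw], ...]]. A call has 1 to 8 rows; each row is the pose to reach, as a shift and turn from the pose commanded when the call began, turning the shorter way round; what a row does not reach only later rows make up. The controller multiplies each number of a shift by 400 mm and each number of a turn by 180 degrees. A row lasts 1/10 s, in which the tool goes at most 50 mm and 8.59 degrees, less where a joint would pass 70% of its speed; a pose out of reach is approached as far as the arm can. A call with a number of a shift or a turn outside -1 to 1 is refused whole. A call with a gripper value outside its range is refused whole. The fingers move at their own pace and stop on an object; "newtons" is the grip in N (left out, the last holds). Time passes only in rows, so rows that repeat a pose let the fingers close. It gives the time, the measured TCP pose, the force, the opening and the grip force at its end, in the units of the state.
- state(): the state, without advancing time (a new reading comes with each control period).
- read_camera(name): name is "side" or "top" or "wrist"; returns the picture (384x512x3 uint8, red, green, blue); there is no depth.
- camera_params(name): a dict with "intrinsics" (3x3 intrinsics, pixels), "distortion" ([k1, k2, p1, p2, k3] as OpenCV has them; the pictures are not rectified), "extrinsics" (4x4, takes a point from world to camera coordinates); the wrist camera has in their place "hand_eye" (4x4, takes a point from camera to tool coordinates, whose origin is the TCP and whose axes are the flange's). Camera axes: x right, y down, z forward; pixel columns grow to the right and rows downward; lengths in mm; the calibration is good to about 2 mm. A picture is of the moment at which its call begins: read the wrist's pose just before it. camera_params takes no time and is no camera call.
- finish_job(): hands the job in; it is judged then, once.
The state is a dict: "t": time; "joints": joint angles; "qvel": joint speeds; "tau": joint torques, N m; "tcp_pos": TCP position; "orientation": TCP orientation; "wrist_force": force on the tool from outside, world axes, zero at the start; "wrist_torque": the same for the moment, N m; "gripper_width": opening from 0.0 (shut) to 1.0 (fully open); "finger_force": force on a finger pad.
Only numpy, scipy, OpenCV 4.12 (cv2) and the standard library are available. Lean on these libraries where they do the work, as an engineer would, in place of code of your own. Each camera call takes 0.05 s, during which the arm holds its last target. There are 200 camera calls.

## Working session

There is one attempt and no reset: what is moved stays moved. The work goes in short steps, Python scripts to look and compute and a tool call to move; the robot and the scene stay as the last step left them, time stands still between calls to the robot, and variables do not carry over. Pictures are saved under pics/ and viewed, at most 10 in all, crops included, and the job is handed in when it is done.

Besides the shell and the picture viewer there is one more tool, called after ">>>" in YAML: its name, and indented under it one key for each argument. jog_arm: Moves the arm, as the interface text tells. Shifts and turns lie within -1 to 1; 1 stands for 400 mm of shift or 180 degrees of turn. Its arguments: {"type":"object","properties":{"deltas":{"type":"array","items":{"type":"array","items":{"type":"array","items":{"type":"number","minimum":-1,"maximum":1}}}},"newtons":{"type":"number"}},"required":["deltas"]}

```bash
mkdir -p pics
python3 - <<'E'
from plant import *
import cv2
print(state())
for n in ("top","side"):
    cv2.imwrite(f"pics/{n}0.png",cv2.cvtColor(read_camera(n),cv2.COLOR_RGB2BGR))
    p=camera_params(n);print(n,p)
E
```

```text
{'t': 0.0, 'joints': array([ 1.13999852e+00,  1.26370178e-01, -4.05754873e-02,  1.40539461e+00,
        1.55397960e-05,  1.57076910e+00]), 'qvel': array([-0.00151796,  0.00166207, -0.00026083,  0.00196605,  0.00078338,
       -0.00035244]), 'tau': array([ 3.09021998e-04, -4.35915756e+01,  3.52923560e+01,  1.73787674e-02,
        1.21273015e-04, -5.03804699e-06]), 'tcp_pos': array([219.18406229, 476.91982931, 403.94829705]), 'orientation': array([-1.72599875e-04,  2.13723775e-01,  9.76893828e-01, -7.52470542e-04]), 'wrist_force': array([-0.89235082, -0.92889489,  0.64908418]), 'wrist_torque': array([-0.05418867, -0.08066876, -0.01629336]), 'finger_force': 0.0, 'gripper_width': 1.002044863039659}
top {'intrinsics': array([[386.12564397,   0.        , 253.305512  ],
       [  0.        , 386.12564397, 188.46940858],
       [  0.        ,   0.        ,   1.        ]]), 'distortion': array([-0.063971,  0.      ,  0.      ,  0.      ,  0.      ]), 'extrinsics': array([[-9.59969988e-03, -9.99736562e-01,  2.08483291e-02,
         3.05213404e+01],
       [-9.97219605e-01,  8.03057851e-03, -7.40848804e-02,
         5.50825486e+02],
       [ 7.38979395e-02, -2.15015551e-02, -9.97033990e-01,
         1.41116068e+03],
       [ 0.00000000e+00,  0.00000000e+00,  0.00000000e+00,
         1.00000000e+00]])}
side {'intrinsics': array([[437.48954299,   0.        , 253.7106654 ],
       [  0.        , 437.48954299, 187.68245988],
       [  0.        ,   0.        ,   1.        ]]), 'distortion': array([0.05285494, 0.        , 0.        , 0.        , 0.        ]), 'extrinsics': array([[-9.10871400e-01, -4.12309088e-01, -1.77343851e-02,
         5.00534396e+02],
       [-2.19481292e-01,  5.20373096e-01, -8.25251358e-01,
         1.73299606e+02],
       [ 3.49487132e-01, -7.47805494e-01, -5.64487102e-01,
         1.38637137e+03],
       [ 0.00000000e+00,  0.00000000e+00,  0.00000000e+00,
         1.00000000e+00]])}
```

View pics/top0.png

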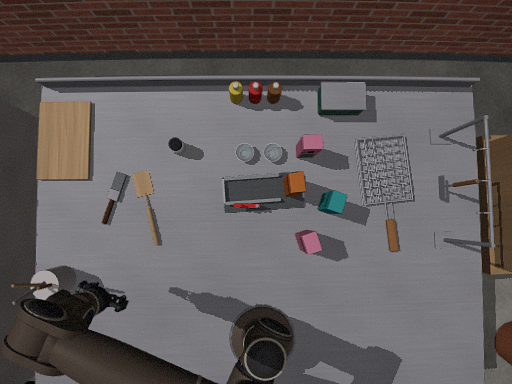

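View pics/side0.png

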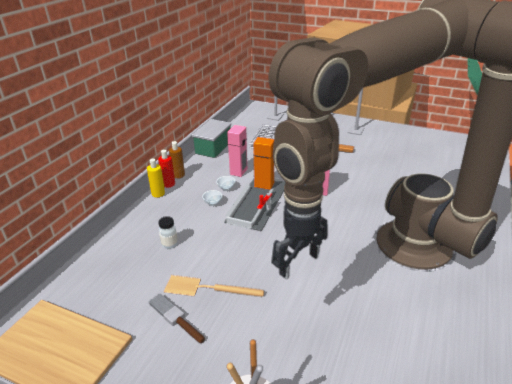

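```bash
cat > h.py <<'E'
import numpy as np,cv2
from plant import *
def ray(n,uv):
    p=camera_params(n);E=np.array(p["extrinsics"]);R,t=E[:3,:3],E[:3,3]
    q=cv2.undistortPoints(np.float64(uv).reshape(-1,1,2),p["intrinsics"],p["distortion"])[:,0]
    d=np.c_[q,np.ones(len(q))]@R
    return -R.T@t,d
def onz(n,uv,z):
    c,d=ray(n,uv);return (c+d*((z-c[2])/d[:,2])[:,None]).round(1)
E
python3 - <<'E'
from h import *
for n,(x0,y0,x1,y1) in {"top":(212,160,372,260),"side":(210,110,350,250)}.items():
    im=cv2.imread(f"pics/{n}0.png");c=im[y0:y1,x0:x1]
    k=5 if n=="top" else 4
    cv2.imwrite(f"pics/{n}crop.png",cv2.resize(c,None,fx=k,fy=k,interpolation=cv2.INTER_CUBIC))
    hsv=cv2.cvtColor(im,cv2.COLOR_BGR2HSV)
    for nm,lo,hi in (("orange",(6,180,60),(14,255,255)),("red",(0,180,60),(4,255,255)),("red2",(172,180,60),(180,255,255)),("teal",(80,120,40),(95,255,255))):
        m=cv2.inRange(hsv,lo,hi);N,L,S,C=cv2.connectedComponentsWithStats(m)
        for i in range(1,N):
            if S[i,4]>15: print(n,nm,S[i],C[i].round(1))
E
```

```text
top orange [278  84   3   9  16] [279.1  88.1]
top orange [284 172  22  24 388] [294.2 183.1]
top red [249  82  13  19 108] [255.   90.8]
top red [234 204  22   4  76] [244.6 205.4]
top teal [318 190  29  24 478] [332.7 202.1]
side orange [254 139  20  50 785] [263.4 165.8]
side orange [172 159   4  19  25] [173.2 167.7]
side red [158 156  16  31 300] [166.9 170.4]
side red [257 195  13  14  82] [262.4 200.7]
```

View pics/topcrop.png

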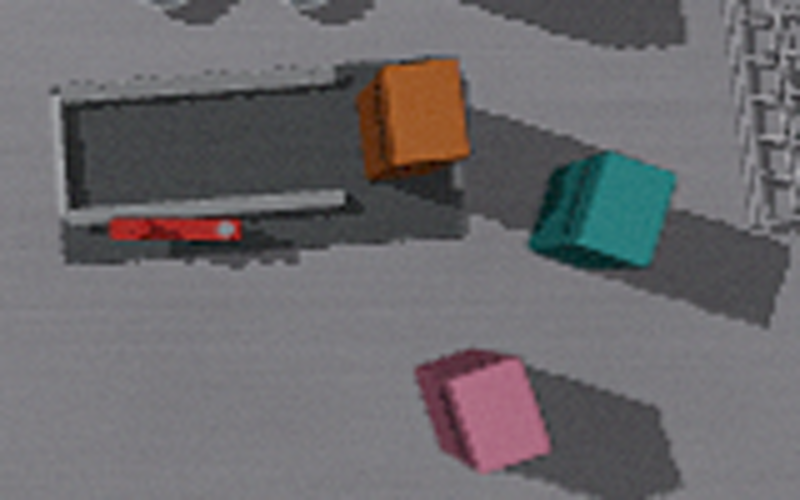

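View pics/sidecrop.png

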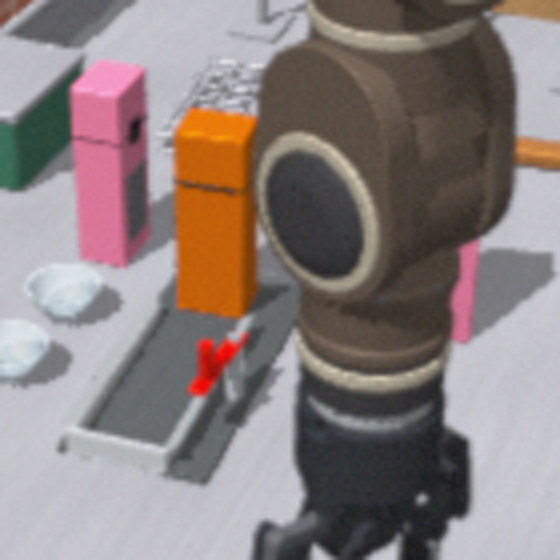

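Run:
```python
from h import *
f=lambda pts,z:onz("top",np.array(pts)/5-0.4+[212,160],z)
print("plate LL,LR,UR",f([(65,263),(467,236),(458,58)],6).tolist())
print("lip end top UL, LL",f([(53,90),(66,222)],26).tolist())
print("case top",f([(380,65),(458,58),(470,155),(390,167)],196).tolist())
print("teal top",f([(600,152),(675,175),(645,268),(570,245)],190).tolist())
print("pivot",f([(226,229)],66).tolist(),"bar end",f([(110,229)],66).tolist())
print("walls inner ends up/low", f([(335,75),(345,200)],28).tolist())
a=f([(226,229)],66)[0];
```

```text
plate LL,LR,UR [[464.4, 133.1, 6.0], [481.7, -167.6, 6.0], [615.9, -163.4, 6.0]]
lip end top UL, LL [[591.8, 140.3, 26.0], [494.2, 131.2, 26.0]]
case top [[589.1, -83.1, 196.0], [593.4, -134.5, 196.0], [529.7, -141.1, 196.0], [522.3, -88.6, 196.0]]
teal top [[531.4, -228.0, 190.0], [515.8, -277.5, 190.0], [454.9, -256.0, 190.0], [470.5, -206.7, 190.0]]
pivot [[486.8, 14.7, 66.0]] bar end [[487.6, 97.7, 66.0]]
walls inner ends up/low [[601.2, -68.3, 28.0], [508.5, -74.4, 28.0]]
```

>>> jog_arm:
  deltas:
    - [[0.43,-0.83,0.02,0,0,0.16,-1],[0.43,-0.83,0.02,0,0,0.16,-1],[0.43,-0.83,0.02,0,0,0.16,-1],[0.43,-0.83,0.02,0,0,0.16,-1],[0.43,-0.83,0.02,0,0,0.16,-1],[0.43,-0.83,0.02,0,0,0.16,-1],[0.43,-0.83,0.02,0,0,0.16,-1],[0.43,-0.83,0.02,0,0,0.16,-1]]

```text
t: 0.9
tcp_pos: [391.7, 142.5, 412.6]
orientation: [0.0, -0.035, 0.999, -0.0]
wrist_force: [0.7, -0.2, -1.0]
gripper_width: 0.001
finger_force: 0.0
```

Run:
```python
from h import *
s=state();print(s["t"],s["tcp_pos"],s["orientation"],s["joints"],s["wrist_force"],s["gripper_width"])
import plant
print([k for k in dir(plant) if 'nose' in k], globals().get('nose_length'))
```

```text
0.9 [391.73088924 142.52046719 412.62311295] [ 3.97504057e-05 -3.50908810e-02  9.99384106e-01 -1.92750062e-04] [ 3.49049881e-01 -7.80781294e-02 -2.31804955e-01  1.41711294e+00
 -3.91208530e-04  2.78853715e-01] [ 0.70346019 -0.15047921 -0.9560226 ] 0.0012472931965717285
['nose_length'] 173.4
```

>>> jog_arm:
  deltas:
    - [[0.42,-0.84,0,0,0,0,-1],[0.42,-0.84,0,0,0,0,-1],[0.42,-0.84,0,0,0,0,-1],[0.42,-0.84,0,0,0,0,-1],[0.42,-0.84,0,0,0,0,-1],[0.42,-0.84,0,0,0,0,-1],[0.42,-0.84,0,0,0,0,-1],[0.42,-0.84,0,0,0,0,-1]]

```text
t: 1.7
tcp_pos: [560.3, -194.4, 411.4]
orientation: [-0.001, -0.035, 0.999, -0.0]
wrist_force: [0.5, -0.5, -0.0]
gripper_width: -0.003
finger_force: 0.0
```

```bash
cat >> h.py <<'E'
from scipy.spatial.transform import Rotation as Ro
def wshot(name):
    s=state();im=read_camera("wrist");cv2.imwrite(name,cv2.cvtColor(im,cv2.COLOR_RGB2BGR))
    q=s["orientation"];R=Ro.from_quat([q[1],q[2],q[3],q[0]]).as_matrix()
    H=np.array(camera_params("wrist")["hand_eye"]);T=np.eye(4);T[:3,:3]=R;T[:3,3]=s["tcp_pos"]
    np.save(name+".npy",T@H);return s
def wz(name,uv,z):
    T=np.load(name+".npy");p=camera_params("wrist")
    q=cv2.undistortPoints(np.float64(uv).reshape(-1,1,2),p["intrinsics"],p["distortion"])[:,0]
    d=np.c_[q,np.ones(len(q))]@T[:3,:3].T;c=T[:3,3]
    return (c+d*((z-c[2])/d[:,2])[:,None]).round(1)
E
python3 - <<'E'
from h import *
s=wshot("pics/w1.png");print(s["t"],s["tcp_pos"],s["joints"],s["wrist_force"])
E
```

```text
1.7 [ 560.28549602 -194.4381389   411.36307286] [-3.33917354e-01  2.58248281e-01  1.36681222e-01  1.45026432e+00
 -5.47623851e-04 -4.03011383e-01] [ 0.46680296 -0.49397945 -0.04913058]
```

View pics/w1.png

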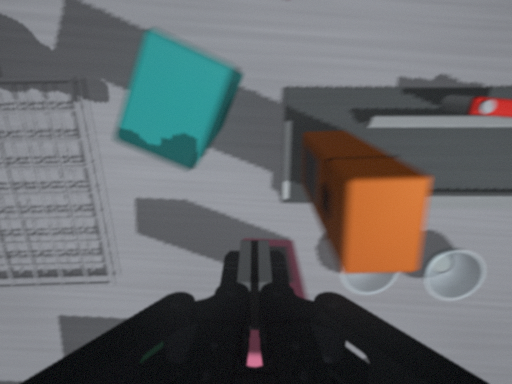

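Run:
```python
from h import *
print("case",wz("pics/w1.png",[(338,181),(432,177),(419,271),(345,272)],196).tolist())
print("pink",wz("pics/w1.png",[(271,239),(292,240)],196).tolist(), onz("top",[(297,139),(300,152),(322,135),(322,155)],196).tolist())
print("teal",wz("pics/w1.png",[(152,30),(240,72),(195,167),(119,134)],6).tolist())
```

```text
case [[530.5, -146.7, 196.0], [524.3, -92.6, 196.0], [587.1, -85.7, 196.0], [591.4, -132.9, 196.0]]
pink [[571.1, -182.9, 196.0], [570.9, -169.7, 196.0]] [[700.3, -116.1, 196.0], [657.0, -125.2, 196.0], [713.5, -199.5, 196.0], [646.7, -197.8, 196.0]]
teal [[436.6, -308.5, 6.0], [470.4, -215.8, 6.0], [579.2, -263.1, 6.0], [546.5, -349.6, 6.0]]
```

>>> jog_arm:
  deltas:
    - [[0,0,-0.1,0,0,0,-1],[0,0,-0.18,0,0,0,-1],[0,0,-0.18,0,0,0,-1],[0,0.03,-0.18,0,0,0,-1],[0,0.05,-0.18,0,0,0,-1],[0,0.07,-0.18,0,0,0,-1],[0,0.09,-0.18,0,0,0,-1],[0,0.11,-0.18,0,0,0,-1]]

```text
t: 2.55
tcp_pos: [559.4, -146.0, 341.7]
orientation: [0.001, -0.036, 0.999, -0.0]
wrist_force: [-0.4, -1.1, 0.2]
gripper_width: 0.001
finger_force: 0.2
```

>>> jog_arm:
  deltas:
    - [[0,0.015,0,0,0,0,-1],[0,0.03,0,0,0,0,-1],[-0.002,0.045,0,0,0,0,-1],[-0.003,0.06,0,0,0,0,-1],[-0.004,0.07,0,0,0,0,-1],[-0.005,0.08,0,0,0,0,-1],[-0.005,0.09,0,0,0,0,-1],[-0.005,0.1,0,0,0,0,-1]]

```text
t: 3.35
tcp_pos: [557.2, -106.7, 340.6]
orientation: [-0.0, -0.036, 0.999, 0.0]
wrist_force: [-0.6, -0.3, 0.0]
gripper_width: 0.003
finger_force: 0.0
```

Run:
```python
from h import *
s=wshot("pics/w2.png");print(s["t"],s["tcp_pos"],s["wrist_force"])
```

```text
3.35 [ 557.21191527 -106.74425655  340.64319282] [-0.62673097 -0.28175326  0.04324941]
```

View pics/w2.png

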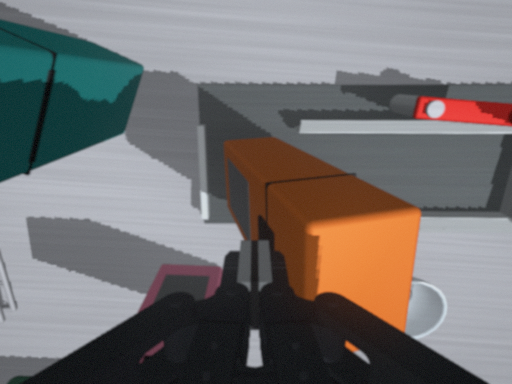

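>>> jog_arm:
  deltas:
    - [[0,0.01,0,0,0,0,-1],[0,0.02,0,0,0,0,-1],[-0.001,0.03,0,0,0,0,-1],[-0.002,0.04,0,0,0,0,-1],[-0.002,0.05,0,0,0,0,-1],[-0.003,0.06,0,0,0,0,-1],[-0.003,0.06,0,0,0,0,-1],[-0.003,0.06,0,0,0,0,-1]]

```text
t: 4.2
tcp_pos: [556.0, -82.9, 340.7]
orientation: [-0.0, -0.036, 0.999, -0.0]
wrist_force: [-0.0, -0.8, 0.1]
gripper_width: -0.002
finger_force: 0.0
```

Run:
```python
from h import *
s=state();print(s["t"],s["tcp_pos"],s["wrist_force"])
im=cv2.cvtColor(read_camera("top"),cv2.COLOR_RGB2BGR)
cv2.imwrite("pics/t2.png",cv2.resize(im[140:240,200:360],None,fx=5,fy=5,interpolation=cv2.INTER_CUBIC))
```

```text
4.2 [556.03122988 -82.87251243 340.68744946] [-7.91173083e-04 -8.44096830e-01  1.32981831e-01]
```

View pics/t2.png

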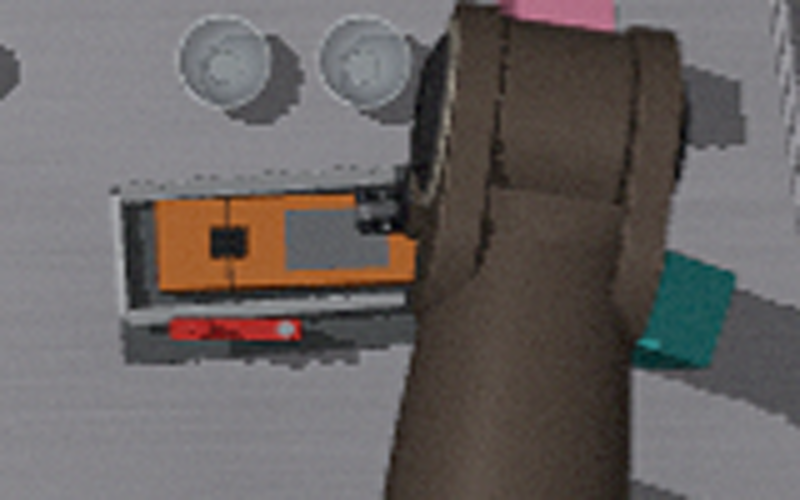

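>>> jog_arm:
  deltas:
    - [[-0.28,0.38,0,0,0,0,-1],[-0.28,0.38,0,0,0,0,-1],[-0.28,0.38,0,0,0,0,-1],[-0.28,0.38,0,0,0,0,-1],[-0.28,0.38,-0.1,0,0,0,-1],[-0.28,0.38,-0.225,0,0,0,-1],[-0.28,0.38,-0.225,0,0,0,-1],[-0.28,0.38,-0.225,0,0,0,-1]]

```text
t: 5.05
tcp_pos: [443.9, 68.9, 251.1]
orientation: [-0.001, -0.036, 0.999, -0.0]
wrist_force: [2.1, -0.8, 1.1]
gripper_width: 0.0
finger_force: 0.0
```

Run:
```python
from h import *
s=wshot("pics/w3.png");print(s["t"],s["tcp_pos"],s["wrist_force"])
```

```text
5.05 [443.85167882  68.87725983 251.05657044] [ 2.0992038  -0.81769116  1.09696222]
```

View pics/w3.png

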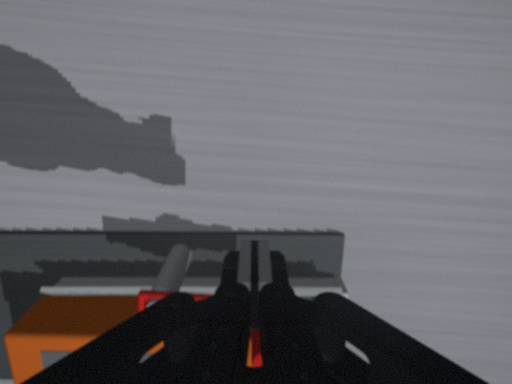

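>>> jog_arm:
  deltas:
    - [[0.043,0,0,0,0,0,-1],[0.08,0.01,0,0,0,0,-1],[0.11,0.012,0,0,0,0,-1],[0.14,0.008,0,0,0,0,-1],[0.17,-0.002,0,0,0,0,-1],[0.2,-0.02,0,0,0,0,-1],[0.22,-0.04,0,0,0,0,-1],[0.235,-0.06,0,0,0,0,-1]]

```text
t: 5.9
tcp_pos: [539.0, 44.3, 250.7]
orientation: [0.0, -0.036, 0.999, 0.0]
wrist_force: [-1.1, 0.9, 0.3]
gripper_width: -0.003
finger_force: 0.4
```

>>> jog_arm:
  deltas:
    - [[0.007,-0.012,0,0,0,0,-1],[0.012,-0.022,0,0,0,0,-1],[0.014,-0.03,0,0,0,0,-1],[0.016,-0.036,0,0,0,0,-1],[0.016,-0.036,0,0,0,0,-1]]

```text
t: 6.4
tcp_pos: [542.3, 36.0, 250.7]
orientation: [-0.003, -0.039, 0.999, 0.011]
wrist_force: [-12.2, 36.7, 7.1]
gripper_width: -0.003
finger_force: 18.7
```

Run:
```python
from h import *
s=state();print(s["t"],s["tcp_pos"],s["wrist_force"])
im=cv2.cvtColor(read_camera("side"),cv2.COLOR_RGB2BGR)
cv2.imwrite("pics/s3.png",cv2.resize(im[150:250,190:330],None,fx=5,fy=5,interpolation=cv2.INTER_CUBIC))
```

```text
6.4 [542.33389865  36.00480112 250.68354952] [-12.17986362  36.69949558   7.12924542]
```

View pics/s3.png

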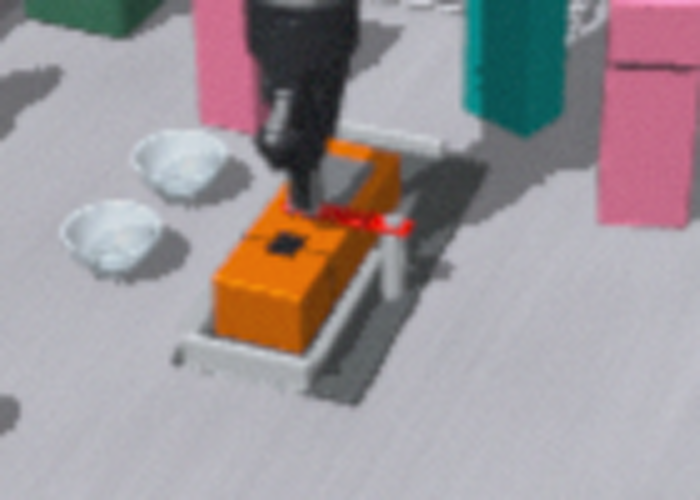

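>>> jog_arm:
  deltas:
    - [[0,0.02,0,0,0,0,-1],[0,0.06,0,0,0,0,-1],[0,0.08,0,0,0,0,-1],[0,0.08,0.12,0,0,0,-1],[0,0.08,0.24,0,0,0,-1],[-0.2,0.3,0.4,0,0,0,-1],[-0.4,0.5,0.4,0,0,0,-1],[-0.4,0.5,0.4,0,0,0,-1]]

```text
t: 7.25
tcp_pos: [446.5, 166.3, 392.7]
orientation: [0.001, -0.035, 0.999, 0.0]
wrist_force: [-0.3, 1.2, 0.2]
gripper_width: -0.001
finger_force: 0.0
```

>>> jog_arm:
  deltas:
    - [[-0.1,0.3,0,0,0,0,-1],[-0.1,0.3,0,0,0,0,-1],[-0.1,0.3,0,0,0,0,-1],[-0.1,0.3,0,0,0,0,-1],[-0.1,0.3,0,0,0,0,-1]]

```text
t: 7.75
tcp_pos: [407.0, 286.2, 391.4]
orientation: [0.0, -0.037, 0.999, -0.0]
wrist_force: [-0.1, 0.4, -0.5]
gripper_width: -0.001
finger_force: 0.0
```

Run:
```python
from h import *
s=state();print(s["t"],s["tcp_pos"],s["wrist_force"])
im=cv2.cvtColor(read_camera("top"),cv2.COLOR_RGB2BGR)
cv2.imwrite("pics/t4.png",cv2.resize(im[130:250,190:350],None,fx=5,fy=5,interpolation=cv2.INTER_CUBIC))
```

```text
7.75 [406.96989512 286.16038521 391.38414772] [-0.12891314  0.42252427 -0.51231285]
```

View pics/t4.png

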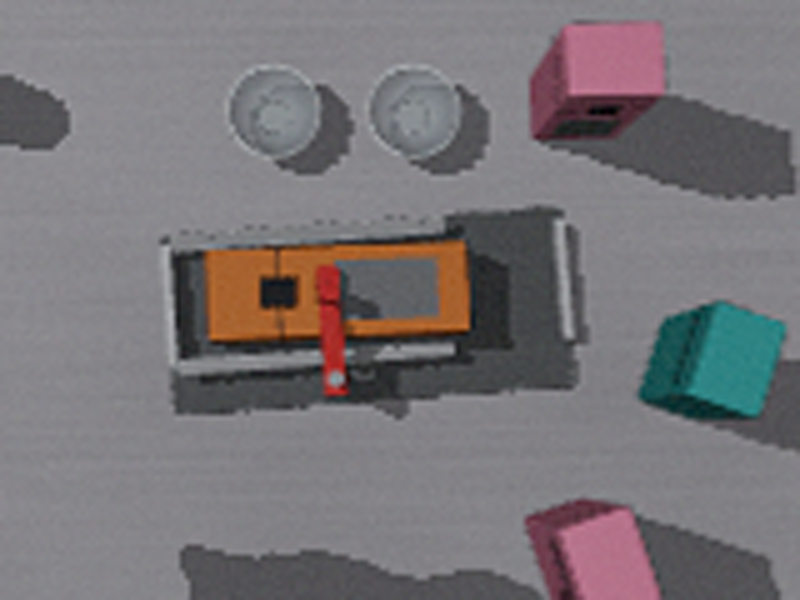

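```bash
python3 -c "
from plant import *
print(finish_job())"
```

```text
the job is handed in; nothing more can be done
None
```

The orange case lies flat in the channel with its clasp side up, the red turnbutton is across it at its stop, the other things in the last picture (both bowls and the look-alikes) stand where they were, and the job was handed in at about 7.8 s.

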